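Fit, lock and load a two-bay spice rack

ROBOT

A 6-joint arm with a two-finger parallel gripper is mounted at the origin on a cart in front of the work surface, level with it; the furniture and walls round the work are solid. World frame = base frame: x ahead of the robot, y to its left, z up, the work surface at z = 0. Lengths are in mm, angles in rad, forces in N, time in s.
With the tool pointing down it reaches from about 275 to 850 mm from the base axis. Payload 5.2 kg.
Tool frame: the origin (TCP) lies between the finger pads; the fingertips stand 8 mm ahead of it and the grasp point (between the pads) lies 11 mm behind it; z points along the fingers, y is the line along which they close (so a half turn about z gives the same grasp; the last joint's range is limited). The gripper opens to 85 mm and grips with 20 to 120 N. Pads are 22 mm wide; open, the fingers measure 114 mm over their backs; the gripper's body (76 mm by 85 mm) begins 54 mm behind the grasp point. The pads swing forward as they close: fully open they stand 13 mm farther back than shut.
Start: joints at [1.06, 0.259, 1.535, -0, 1.348, -0.203], TCP at [166.608, 524.163, 239.31] pointing down, gripper open.
Joint ranges: [-3.14, 3.14], [-0.91, 2.08], [0.19, 2.58], [-1.22, 4.36], [0.22, 2.71], [-3.12, 3.12]. Speed limits (rad/s): [2.57, 2.57, 3.14, 3.14, 3.14, 3.14].

INTERFACE

Orientations are given as a rotation vector (axis times angle).
In Python, from cell import bot gives the robot as it stands. Calls block until the motion is done:
- bot.goto(position, orientation): joint-space move of the TCP to a pose.
- bot.servo_line(position, frame=None, max_speed=150): straight line of the TCP; frame=None keeps the orientation; max_speed is the mean speed in mm/s.
- bot.move_j(angles): joint-space move.
- bot.gripper_to(opening, grip_force=None): finger opening in mm; grip_force is the grip in N (None keeps the last); returns when the fingers have stopped.
- bot.wait(seconds).
- bot.ik(position, orientation): joint angles nearest the present ones, or None.
- bot.read_camera(name): name is "scene" or "top" or "wrist"; returns the picture (400x640x3 uint8, red, green, blue); there is no depth.
- bot.camera_model(name): a dict with "fx", "fy", "cx", "cy" (pixels), "D" ([k1, k2, p1, p2, k3] as OpenCV has them; the pictures are not rectified), "R" (3x3) and "t" (3): a world point X has camera coordinates R X + t. Camera axes: x right, y down, z forward; pixel columns grow to the right and rows downward; lengths in mm; the calibration is good to about 2 mm. A picture is of the moment at which its call begins: read the wrist's pose just before it. camera_model takes no time and is no camera call; for the wrist camera it gives the pose at the moment of the call.
A pose or a line that the arm cannot do raises bot.MotionError and nothing moves.
- bot.close_job(): hands the job in; it is judged then, once.
Readings, each from a call of its own:
- bot.read_time(): time.
- bot.read_joint_positions(): joint angles.
- bot.read_qvel(): joint speeds.
- bot.read_joint_efforts(): joint torques, N m.
- bot.read_ee_pos(): TCP position.
- bot.read_tcp_rot(): TCP orientation.
- bot.read_contact_force(): force on the tool from outside, world axes, zero at the start.
- bot.read_wrist_torque(): the same for the moment, N m.
- bot.read_width(): finger opening in mm.
- bot.read_grasp_force(): force on a finger pad.
Only numpy, scipy, OpenCV 4.12 (cv2) and the standard library are available. Lean on these libraries where they do the work, as an engineer would, in place of code of your own. Each camera call takes 0.05 s, during which the arm holds its last target. There are 200 camera calls.

TASK

Put the spice rack on the worktop together and fill it: fit a wooden board into each of its two bays by hooking the board's narrow tongue under the bright metal lip at the rack's back and swinging its front end down flat behind the front kerb, then lock each board by pushing one of the blue-headed pins fully home through the hole in its front end into the rack. When both boards are locked, stand every spice jar that is there upright on the boards, and leave the tin, the salt shaker and the pepper mill where they are.

Things in the scene. Friction and masses are not known exactly. Their poses are not given: they have to be found in the camera images.
- rack: Grey rack, 190 (x) x 250 (y) x 58 mm, fixed to the worktop; origin under its centre, x to the back (away from the robot, give or take its yaw), z up. Two bays side by side, centre lines at y = +60 and -60 mm. A board rests on two ledges, tops at z = 28: front x -95 to -50, back x 58 to 95. Between them it is open but for three low stretchers (top z = 14, at y = 0 and +-115).
- lip (a point): Middle of the front lower edge of the bright metal lip over the back ledge, at x = 64, z = 52 mm in the rack's frame. The lip is 6 mm thick (top z = 58) and covers the whole width, so a board cannot be let straight down. Behind it the back wall's inner face is at x = 82.5; under it, cheeks (x 66 to 82.5) 58 mm apart guide each tongue.
- kerb (a point): Middle of the front kerb's inner upper edge, at x = -82.5, z = 38 mm in the rack's frame; the kerb stands 10 mm above the ledge. Behind it (x -82.5 to -52.5), cheeks of the same height stand 66 mm apart at the sides of each board.
- bay0 (a point): Centre of the left (+y) bay at the height of the ledge tops: here the centre of a seated board's underside lies. Axes as the rack's (x to the back, z up).
- bay1 (a point): The same for the right (-y) bay.
- hole0 (a point): Mouth of the blind hole in the front ledge of the left bay, 66 mm in front of bay0; 16 mm across with a 1.5 mm chamfer, 24 mm deep. Seen only through the board's own hole once the board lies there.
- hole1 (a point): The same for the right bay, 66 mm in front of bay1.
- board_a: Loose light wooden board, 160 long (x) x 60 wide (y) x 16 mm, 0.1 to 0.2 kg, lying flat on the worktop, right way up; origin centre of underside, x along it to the tongue, z up. The last 24 mm at +x are a tongue 48 mm wide; at x = -66 mm a hole 19 mm across goes through. Grasp it by its long edges at the middle.
- board_a_tongue (a point): Middle of the lower edge of board_a's tongue end, x = +80 mm, z = 0 in the board's frame.
- board_a_front (a point): Middle of the lower edge of board_a's front end (the end with the hole), x = -80 mm, z = 0 in the board's frame.
- board_b: Loose light wooden board; exactly like board_a, 160 long (x) x 60 wide (y) x 16 mm, 0.1 to 0.2 kg, lying flat on the worktop, right way up; origin centre of underside, x along it to the tongue, z up. The last 24 mm at +x are a tongue 48 mm wide; at x = -66 mm a hole 19 mm across goes through. Grasp it by its long edges at the middle.
- board_b_tongue (a point): Middle of the lower edge of board_b's tongue end, x = +80 mm, z = 0 in the board's frame.
- board_b_front (a point): Middle of the lower edge of board_b's front end (the end with the hole), x = -80 mm, z = 0 in the board's frame.
- pin_stand: White block fixed to the worktop, 60 (x) x 130 (y) x 42 mm, in which the two pins wait upright 70 mm apart (local y = +35 and -35 mm), in holes 15 mm across; origin under its centre.
- pin_a: Loose locking pin, upright, 0.06 kg; origin at its shaft's tip, z up. Steel shaft 12 mm thick, tapered tip, 36 mm long, then a collar 28 mm across (z 36 to 40), then a blue knob 22 mm across (z 40 to 70). Waits in the pin stand, tip 6 mm above the worktop. Fully home, the collar rests on the board and the tip is 20 mm below the rack's ledge top. Either pin fits either bay.
- pin_b: Loose locking pin, upright, 0.06 kg; origin at its shaft's tip, z up. Steel shaft 12 mm thick, tapered tip, 36 mm long, then a collar 28 mm across (z 36 to 40), then a blue knob 22 mm across (z 40 to 70). Waits in the pin stand, tip 6 mm above the worktop. Fully home, the collar rests on the board and the tip is 20 mm below the rack's ledge top. Either pin fits either bay.
- jar_a: Loose spice jar with a black lid, 41 mm across, 105 mm tall, about 0.11 kg, standing upright on the worktop; origin in the centre of its underside, z up. Two to four of the four jars are there.
- jar_b: Loose spice jar with a black lid, 41 mm across, 105 mm tall, about 0.11 kg, standing upright on the worktop; origin in the centre of its underside, z up. Two to four of the four jars are there.
- jar_c: Loose spice jar with a gold lid, 42 mm across, 96 mm tall, about 0.11 kg, standing upright on the worktop; origin in the centre of its underside, z up. Two to four of the four jars are there.
- jar_d: Loose spice jar with a gold lid, 42 mm across, 96 mm tall, about 0.11 kg, standing upright on the worktop; origin in the centre of its underside, z up. Two to four of the four jars are there.
- tin: Bystander: flat food tin, 86 mm across, 40 mm tall; origin under its centre. Leave alone.
- shaker: Bystander: salt shaker, 44 mm across, 90 mm tall; origin under its centre. Leave alone.
- mill: Bystander: wooden pepper mill, 58 mm across, 170 mm tall; origin under its centre. Leave alone.
There are look-alikes about, which are no part of the job. What is shaped like the jar_c but orange or turquoise is not meant.

How it is judged:
By the outcome, as a careful person would: the job done as asked, in the order asked, and still so for the second after the job is handed in, with the robot touching nothing.
Of jar_a, jar_b, jar_c, jar_d only 2 to 4 are there at a start; the rules pass over those that are not, and their reading is None.
At some moment in a run one of board_a, board_b may be knocked a few centimetres aside while the robot is not near it.
It also fails if it takes over 208 s, if anything falls off the work surface, if the arm or the gripper's body presses on something with over 40 N, if the wrist force passes 120 N, or if a joint passes its speed limit or range.

## Working session

There is one attempt and no reset: what is moved stays moved. The work goes in short steps, each a Python script; the robot and the scene stay as the last script left them, time stands still between calls to the robot, and variables do not carry over. Pictures are saved under pics/ and viewed, at most 14 in all, crops included, and the job is handed in when it is done.

```bash
ls; mkdir -p pics; python3 - <<'E'
from cell import bot
import cv2,numpy as np
print(bot.read_time())
for n in ("scene","top"):
    im=bot.read_camera(n); cv2.imwrite(f"pics/{n}0.png",im[:,:,::-1])
    m=bot.camera_model(n); print(n,m)
print(bot.read_tcp_rot())
E
```

```text
pics
0.0
scene {'fx': 461.71701135631196, 'fy': 461.71701135631196, 'cx': 323.72278803097043, 'cy': 202.04673649798926, 'D': array([0.03984094, 0.        , 0.        , 0.        , 0.        ]), 'R': array([[ 0.78279277, -0.62221998,  0.00881949],
       [-0.45092575, -0.57694665, -0.68102756],
       [ 0.42883733,  0.52912651, -0.73220467]]), 't': array([-391.86906948,  277.99681059, 1276.89258024])}
top {'fx': 510.4118392316574, 'fy': 510.4118392316574, 'cx': 313.2428554258924, 'cy': 194.2048858990987, 'D': array([-0.06324617,  0.        ,  0.        ,  0.        ,  0.        ]), 'R': array([[-0.48022572, -0.87712971, -0.00517051],
       [-0.68222053,  0.37720567, -0.62633141],
       [ 0.55132423, -0.29725302, -0.77953976]]), 't': array([ 244.36061704,  385.55252429, 1682.08502202])}
[-4.81441910e-01 -3.10387463e+00  2.44285766e-03]
```

View pics/scene0.png

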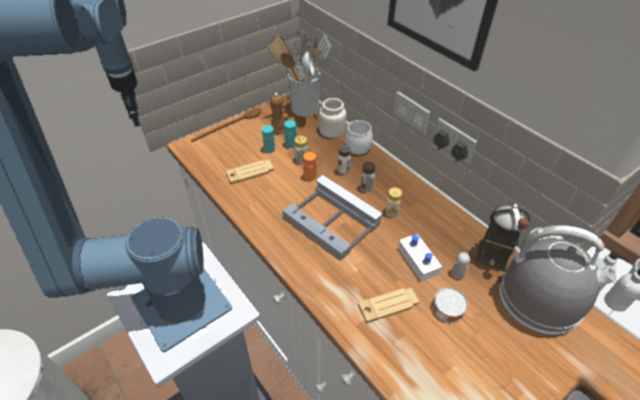

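View pics/top0.png

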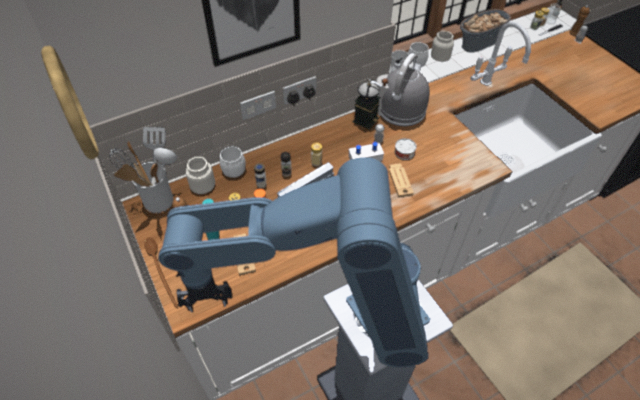

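Scene view: boards at (250,172) and (388,304), rack about (332,217), pin stand (420,256) with blue knobs (415,240) and (428,258). Black-lid jars are at (344,155) and (368,172), gold-lid jars at (301,142) and (395,195). Look-alikes are orange (310,165) and turquoise (268,138), (290,133). Bystanders are the tin (450,304), shaker (461,263) and mill (277,110). In the top view the arm hides much of this.

```bash
cat > h.py <<'E'
from cell import bot
import cv2,numpy as np
from scipy.spatial.transform import Rotation as Ro
def cam(n):
    m=bot.camera_model(n); m['K']=np.array([[m['fx'],0,m['cx']],[0,m['fy'],m['cy']],[0,0,1]]); m['R']=np.array(m['R']);m['t']=np.array(m['t']); return m
def rays(m,px):
    u=cv2.undistortPoints(np.array(px,float).reshape(-1,1,2),m['K'],np.array(m['D'])).reshape(-1,2)
    d=np.c_[u,np.ones(len(u))]@m['R']; return -m['R'].T@m['t'], d/np.linalg.norm(d,axis=1)[:,None]
def onz(m,px,z):
    c,d=rays(m,px); return c+d*((z-c[2])/d[:,2])[:,None]
def proj(m,X):
    r,_=cv2.Rodrigues(m['R']); return cv2.projectPoints(np.array(X,float).reshape(-1,1,3),r,m['t'],m['K'],np.array(m['D']))[0].reshape(-1,2)
def tri(ms,pxs):
    A=np.zeros((3,3));b=np.zeros(3);L=[]
    for m,p in zip(ms,pxs):
        c,d=rays(m,[p]);P=np.eye(3)-np.outer(d[0],d[0]);A+=P;b+=P@c;L.append((c,P))
    X=np.linalg.solve(A,b); return X,max(np.linalg.norm(P@(X-c)) for c,P in L)
def down(yaw,pitch=0):
    """tool pointing down; tool y (closing line) at angle yaw from world +y; pitch about the closing line"""
    z=np.array([0,0,-1.]);y=np.array([-np.sin(yaw),np.cos(yaw),0]);x=np.cross(y,z)
    R=np.c_[x,y,z]; R=Ro.from_rotvec(y*pitch).as_matrix()@R
    return Ro.from_matrix(R).as_rotvec()
def snap(n,name=None):
    m=cam(n); im=np.ascontiguousarray(bot.read_camera(n)[:,:,::-1])
    if name: cv2.imwrite(f"pics/{name}.png",im)
    return m,im
E
python3 - <<'E'
from h import *
m=cam('scene')
P=dict(boardL=(250,172,8),boardR=(388,304,8),rack=(332,217,30),stand=(420,256,42),pinL=(415,240,75),pinR=(428,258,75),bl1=(344,152,105),bl2=(368,168,105),g1=(301,141,96),g2=(395,193,96),orange=(310,157,96),tq1=(268,131,96),tq2=(290,126,96),shaker=(461,257,85),tin=(450,298,40),mill=(277,98,150),rackFL=(285,211,38),rackFR=(343,252,38),rackBL=(320,182,58),rackBR=(379,218,58))
for k,v in P.items(): print(k,onz(m,[v[:2]],v[2])[0].round())
w=cam('wrist'); R=Ro.from_rotvec(bot.read_tcp_rot()).as_matrix(); c=-w['R'].T@w['t']
print('cam in tool',R.T@(c-bot.read_ee_pos()),(R.T@w['R'].T).round(3),w['fx'])
print(np.c_[R].round(2), bot.ik([450,0,300],down(0)), bot.ik([450,0,300],down(np.pi)),bot.ik([400,250,400],down(0)))
E
```

```text
boardL [426. 323.   8.]
boardR [ 442. -358.    8.]
rack [508. -32.  30.]
stand [ 607. -313.   42.]
pinL [ 616. -278.   75.]
pinR [ 598. -345.   75.]
bl1 [680. 118. 105.]
bl2 [691.  10. 105.]
g1 [607. 262.  96.]
g2 [ 687. -120.   96.]
orange [581. 176.  96.]
tq1 [547. 378.  96.]
tq2 [626. 353.  96.]
shaker [ 666. -403.   85.]
tin [ 570. -459.   40.]
mill [645. 457. 150.]
rackFL [402.  74.  38.]
rackFR [ 443. -163.   38.]
rackBL [558.  92.  58.]
rackBR [ 603. -143.   58.]
cam in tool [  70.16043677   -1.3720682  -135.23865902] [[ 0.    -0.96  -0.279]
 [ 1.     0.    -0.001]
 [ 0.001 -0.279  0.96 ]] 360.36060635517396
[[-0.95  0.3  -0.  ]
 [ 0.3   0.95 -0.  ]
 [ 0.   -0.   -1.  ]] [-0.24878054  0.03778715  1.65004139  0.          1.45376412 -1.81957686] [-2.48780536e-01  3.77871508e-02  1.65004139e+00 -4.44089210e-16
  1.45376412e+00  1.32201579e+00] [ 3.21488226e-01  5.32902523e-02  1.39834256e+00 -4.44089210e-16
  1.68995985e+00 -1.24930810e+00]
```

```bash
python3 - <<'E'
from h import *
import pickle
V=[]
for i,p in enumerate([(400,240,330),(420,-40,330),(420,-290,330)]):
    bot.goto(p,down(0)); 
    m,im=snap('wrist',f'w{i}'); V.append((m,im)); print(bot.read_time())
pickle.dump(V,open('v.pkl','wb'))
E
```

```text
1.5583
2.6917
3.725
```

View pics/w1.png

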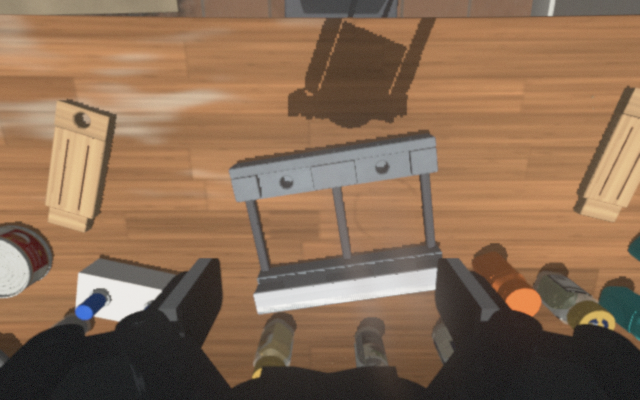

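View pics/w2.png

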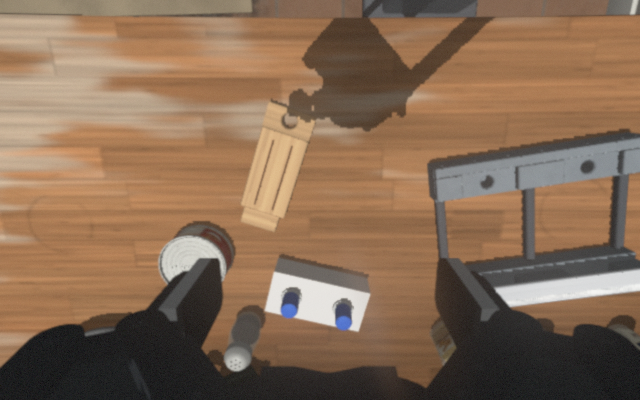

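View pics/w0.png

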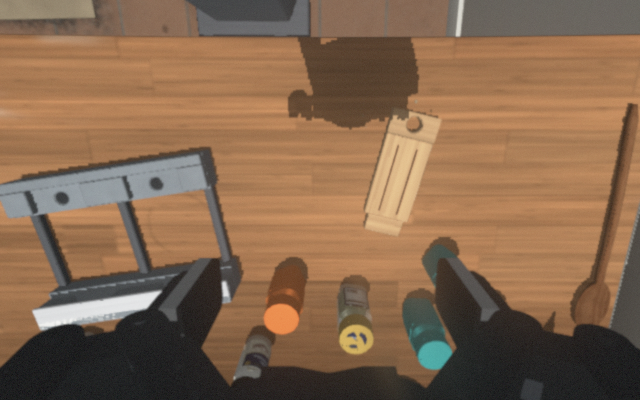

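Wrist views: the rack's blind holes are at w1 (287,182), (382,167). In w2 the right board has its hole at (290,121) and tongue at (260,222), and the pins are at (290,300), (344,318). In w0 the left board has its hole at (413,124) and tongue at (383,230); candidates are orange (282,318), gold (356,338), turquoise (433,352) and a black jar (255,355).

```bash
cat >> h.py <<'E'
def blob(im,seed,r=14,dark=True):
    """centroid of the Otsu-dark component nearest the seed, inside a window"""
    x,y=map(int,seed); g=cv2.cvtColor(im,cv2.COLOR_BGR2GRAY)[y-r:y+r+1,x-r:x+r+1]
    g=cv2.resize(g,None,fx=4,fy=4,interpolation=cv2.INTER_CUBIC)
    _,b=cv2.threshold(g,0,255,cv2.THRESH_OTSU|(cv2.THRESH_BINARY_INV if dark else 0))
    n,l,s,c=cv2.connectedComponentsWithStats(b)
    i=1+np.argmin(np.linalg.norm(c[1:]-g.shape[0]/2,axis=1)-3*np.sqrt(s[1:,4])*(s[1:,4]>40))
    return (c[i]+.5)/4-.5+[x-r,y-r], s[i]/4
def woodmask(im):
    h=cv2.cvtColor(im,cv2.COLOR_BGR2HSV); return h
E
python3 - <<'E'
from h import *
import pickle
V=pickle.load(open('v.pkl','rb')); M=[v[0] for v in V]; I=[v[1] for v in V]
for nm,seeds in dict(hA=[(1,382,167),(2,588,167),(0,156,184)],hB=[(1,287,182),(2,487,182),(0,62,198)],bR=[(2,290,121),(1,83,119)],bL=[(0,413,124)]).items():
    c=[(i,)+blob(I[i],(x,y)) for i,x,y in seeds]
    for k,p,s in c: print(nm,k,p.round(1),s.round(1)[2:],onz(M[k],[p],16 if nm[0]=='b' else 28)[0].round(1))
    if len(c)>1: print(tri([M[k] for k,_,_ in c],[p for _,p,_ in c]))
    if len(c)>2: print(tri([M[k] for k,_,_ in c[:2]],[p for _,p,_ in c[:2]]))
for i,(x,y) in [(2,(275,180)),(2,(320,150)),(2,(250,90)),(2,(262,226)),(0,(400,190)),(0,(345,190)),(2,(290,310)),(2,(344,322)),(2,(310,285)),(1,(350,290)),(1,(340,265)),(0,(356,340)),(0,(250,350))]:
    print(i,x,y,I[i][y,x],cv2.cvtColor(I[i][y:y+1,x:x+1],cv2.COLOR_BGR2HSV)[0,0])
E
```

```text
hA 1 [382.4 168.7] [ 14.5  12.2 404.2] [438.5  25.7  28. ]
hA 2 [587.1 166.5] [ 14.2  13.8 588.5] [436.3  24.3  28. ]
hA 0 [155.9 183.3] [ 13.8  13.  538.8] [436.7  24.5  28. ]
(array([437.141517  ,  24.9178006 ,  28.09391808]), np.float64(1.5509103481007975))
(array([437.83116622,  26.01174993,  25.85220522]), np.float64(1.1294357935791146))
hB 1 [285.3 183.2] [ 13.8  12.  414.2] [457.1 -94.6  28. ]
hB 2 [487.1 182.1] [ 13.5  14.  496.5] [455.8 -93.4  28. ]
hB 0 [ 61.5 197.8] [ 14.  13. 551.] [455.5 -93.9  28. ]
(array([455.99995689, -93.95858578,  28.56640197]), np.float64(1.1282787222994988))
(array([455.90021393, -94.33447636,  30.3347338 ]), np.float64(0.644306121721069))
bR 2 [296.3 111.7] [ 19.2  13.8 735.5] [ 371.2 -329.4   16. ]
bR 1 [ 80.1 120.4] [ 16.5  16.5 661.8] [ 382.5 -340.6   16. ]
(array([ 375.66211623, -327.41308344,   35.9041947 ]), np.float64(5.3738327326334465))
bL 0 [414.4 125. ] [ 16.8  17.  812.8] [366.  343.6  16. ]
2 275 180 [138 185 221] [ 17  96 221]
2 320 150 [ 82 115 156] [ 13 121 156]
2 250 90 [ 75 109 154] [ 13 131 154]
2 262 226 [123 165 203] [ 16 100 203]
0 400 190 [140 188 223] [ 17  95 223]
0 345 190 [ 93 131 178] [ 13 122 178]
2 290 310 [209 121  87] [112 149 209]
2 344 322 [206 118  85] [112 150 206]
2 310 285 [225 229 231] [ 20   7 231]
1 350 290 [223 222 222] [120   1 223]
1 340 265 [101 103 105] [ 15  10 105]
0 356 340 [ 96 151 177] [ 20 117 177]
0 250 350 [ 84  95 102] [ 18  45 102]
```

```bash
cat >> h.py <<'E'
def board(m,im,guess,save=None):
    """board top face (z=16): light-wood mask -> long-edge line fit; hole centroid. returns hole xy, yaw, centre"""
    g=proj(m,[[guess[0],guess[1],16]])[0]
    h=cv2.cvtColor(im,cv2.COLOR_BGR2HSV); k=cv2.inRange(h,(13,60,120),(22,114,255))
    k=cv2.morphologyEx(k,cv2.MORPH_CLOSE,np.ones((5,5)))
    k=cv2.morphologyEx(k,cv2.MORPH_OPEN,np.ones((5,5)))
    cs,_=cv2.findContours(k,cv2.RETR_EXTERNAL,cv2.CHAIN_APPROX_NONE)
    c=min((c for c in cs if cv2.contourArea(c)>1500),key=lambda c:-cv2.pointPolygonTest(c,tuple(map(float,g)),True))
    P=onz(m,c.reshape(-1,2),16)[:,:2].astype(np.float32)
    (ctr,(w,l),a)=cv2.minAreaRect(P); a=np.deg2rad(a)
    if w>l: w,l=l,w; a+=np.pi/2
    # long axis angle: rect 'height' axis is at a+90deg
    yaw=a+np.pi/2; yaw=(yaw+np.pi/2)%np.pi-np.pi/2
    if save:
        v=im.copy(); cv2.drawContours(v,[c],-1,(0,0,255),1)
        box=cv2.boxPoints(((ctr),(w,l),np.rad2deg(yaw-np.pi/2)))
        cv2.polylines(v,[proj(m,np.c_[box,np.full(4,16)]).astype(int)],1,(255,0,0),1); cv2.imwrite(f'pics/{save}.png',v)
    return np.array(ctr),yaw,(w,l)
E
python3 - <<'E'
from h import *
import pickle
V=pickle.load(open('v.pkl','rb'))
print(board(*V[2],(440,-350)),board(*V[0],(426,323)),board(*V[1],(440,-350)))
c,yaw,_=board(*V[0],(426,323))
for i,(dx,dz) in enumerate([(0,220),(40,260)]):
    bot.goto([c[0]+dx,c[1],dz],down(0)); m,im=snap('wrist')
    r=board(m,im,c,f'bL{i}'); s=proj(m,[[*(r[0]-66*np.array([np.cos(r[1]),np.sin(r[1])])),16]])[0]
    print(r,s,end=' ')
    p,_=blob(im,s,16); print(p,onz(m,[p],16)[0]); 
    np.save(f'hp{i}.npy',np.array([p]));
    globals().setdefault('L',[]).append((m,p))
print(tri([a for a,_ in L],[b for _,b in L]),bot.read_time())
E
```

```text
(array([ 372.98880005, -466.25790405]), np.float64(1.4067189720351152), (269.67999267578125, 440.1258544921875)) (array([428.37283325, 326.46765137]), np.float64(-0.24966615903080314), (62.937660217285156, 161.4939727783203)) (array([ 422.62045288, -285.04736328]), np.float64(-1.3847679666186776), (174.1102294921875, 294.8462829589844))
(array([455.24887085, 321.28009033]), np.float64(-0.2348291559657536), (60.25996780395508, 106.12973022460938)) [342.07870344 129.89805111] [345.32947883 116.10798046] [378.58525032 339.49648746  16.        ]
(array([455.8999939 , 320.86553955]), np.float64(-0.2427470002026677), (60.04830551147461, 104.81011962890625)) [340.77367012  84.8754692 ] [343.62652091  71.0845057 ] [378.8451245  339.45383752  16.        ]
(array([378.72218971, 339.57102884,  13.72073333]), np.float64(0.026930634142114447)) 6.4083
```

View pics/bL0.png

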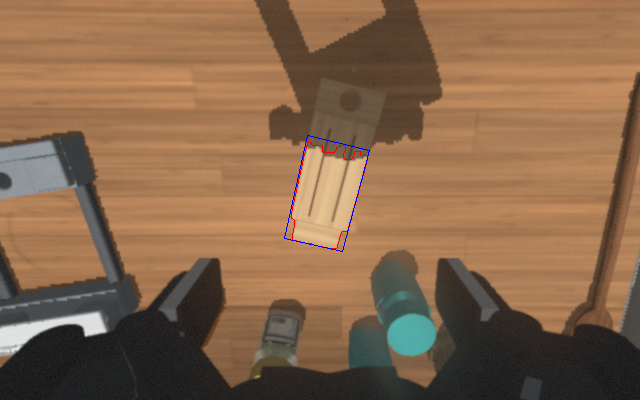

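The red contour shows the arm's shadow covering the hole end (hole about (350,101)), so I use the sunlit tongue end and the long edges: centre ≈ (429,327.3), yaw −0.24. I'll refine the rack and then fit the first board.

```bash
cat >> h.py <<'E'
def force(): return np.array(bot.read_contact_force())
def guard_down(xy,z0,z1,ori,step=2,lim=6,speed=40):
    """straight down in steps, stops on added vertical force; returns z reached"""
    f0=force()[2]; z=z0
    while z>z1:
        z=max(z1,z-step); bot.servo_line([*xy,z],ori,speed)
        if force()[2]-f0>lim: print('contact at',z,force()); break
    return z
E
python3 - <<'E'
from h import *
yaw=-0.24; c=np.array([429,327.3])
# rack close looks
L=[];
for p in [(500,10,230),(500,-80,230)]:
    bot.goto(p,down(0.157)); m,im=snap('wrist'); row=[]
    for X in [(437.1,24.9,28),(456,-94,28)]:
        s=proj(m,[X])[0]; b,st=blob(im,s,16); row.append(b); print(s.round(1),b.round(1),st[2:4],onz(m,[b],28)[0].round(1))
    L.append((m,row))
cv2.imwrite('pics/rack.png',im)
for j in (0,1): print(tri([a for a,_ in L],[r[j] for _,r in L]))
# board grasp
bot.goto([*c,120],down(yaw)); bot.gripper_to(72); print(bot.read_width(),force())
m,im=snap('wrist','pre')
bot.servo_line([*c,30],None,150)
z=guard_down(c,30,8,down(yaw)); print(z,force(),bot.read_time())
E
```

```text
[356.6 106.2] [361.1 104.5] [18.75 23.  ] [435.   28.6  28. ]
[223.4 106. ] [221.8 106.4] [18.25 19.5 ] [456.5 -95.5  28. ]
[454.5 121.6] [456.4 121.9] [18.5 18.5] [437.1  26.7  28. ]
[322.7 121.9] [323.3 122.3] [33. 33.] [456.2 -93.4  28. ]
(array([436.18973378,  29.29363909,  20.64894276]), np.float64(1.0646861764532538))
(array([455.80093535, -93.42491393,  35.28883902]), np.float64(0.14431820758591452))
72.11308062351813 [-0.51912224  0.00809953 -0.22620929]
8 [-0.09181942  0.67330746  0.47973622] 13.5917
```

View pics/rack.png

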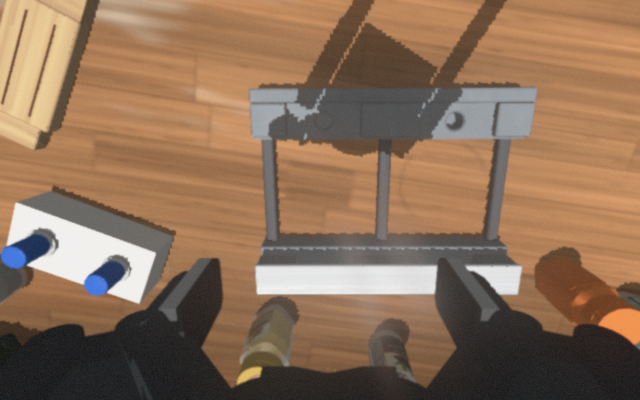

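View pics/pre.png

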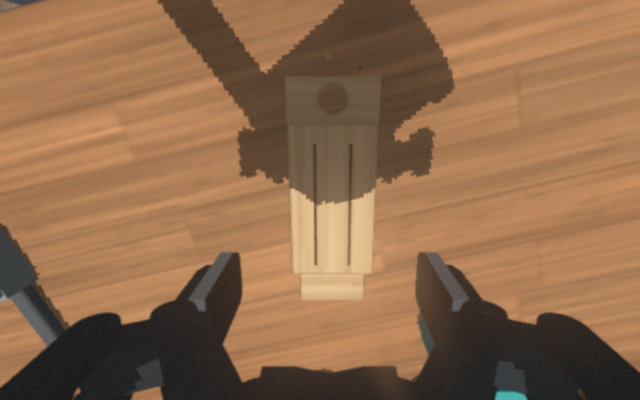

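Rack view: yaw is right (the edges are square to the image) and the holes are at (456,121), (321,122). In the pre-grasp view the board is centred between the fingers (board at 332, fingers' mid at 328). Closing and fitting.

```bash
cat >> h.py <<'E'
RY=0.157; H=np.array([[437.0,25.0],[456.0,-93.9]])   # rack yaw, hole mouths
RX=np.array([np.cos(RY),np.sin(RY)]); RYv=np.array([-np.sin(RY),np.cos(RY)])
BAY=H+66*RX
def bp(k,xt,zt,th,zg,dy=0):
    """TCP pose with board k's tongue lower edge at rack-bay (xt,zt), tilted th; zg = TCP height over board underside"""
    x=xt-80*np.cos(th)+zg*np.sin(th); z=zt+80*np.sin(th)+zg*np.cos(th)
    return [*(BAY[k]+x*RX+dy*RYv),z],down(RY,th)
def fit(k,zg):
    T=np.deg2rad(12)
    p,o=bp(k,45,110,T,zg); bot.goto(p,o); f0=force()
    def ln(xt,zt,th,v):
        p,o=bp(k,xt,zt,th,zg); bot.servo_line(p,o,v); f=force()-f0; print(round(xt,1),round(zt,1),round(np.rad2deg(th),1),f.round(1)); return f
    ln(50,36,T,120)
    for xt,zt in [(60,34),(66,33),(71,31.5),(76,30)]:
        f=ln(xt,zt,T,60)
        if np.linalg.norm(f)>15: return False
    for a in (9,6,4,2,0):
        f=ln(80-4*a/12,29+a/12,np.deg2rad(a),40)
        if np.linalg.norm(f)>15: return False
    return True
E
python3 - <<'E'
from h import *
bot.gripper_to(50,40); print(bot.read_width(),bot.read_grasp_force(),force(),bot.read_ee_pos())
c=[429,327.3]
bot.servo_line([*c,160],None,150); print(bot.read_width(),force())
print(fit(0,8)); print(bot.read_time(),bot.read_ee_pos()); snap('scene','s1'); snap('top','t1')
E
```

```text
59.010870990449256 43.65557670593262 [-0.1154084   0.11697054  4.3448904 ] [429.20927793 327.47909578   8.37918915]
58.98737770383007 [ 0.47846216  0.51050241 -0.81500642]
50 36 12.0 [-1.8 -0.7 -0.8]
60 34 12.0 [-1.5 -0.  -0.6]
66 33 12.0 [-0.8 -0.7  0.3]
71 31.5 12.0 [-1.5 -0.1 -0.6]
76 30 12.0 [-1.2  0.8 -0.3]
77.0 29.8 9.0 [-1.4 -0.4  0.2]
78.0 29.5 6.0 [-0.4  0.2  0.3]
78.7 29.3 4.0 [-1.9  0.9  0.2]
79.3 29.2 2.0 [-0.4  0.1 -1.3]
80.0 29.0 0.0 [-1.1 -1.7 -0.7]
True
19.275 [501.81292347  35.3124615   37.05158935]
```

```bash
python3 - <<'E'
from h import *
p,o=bp(0,80,29,0,8); z=guard_down(p[:2],p[2],p[2]-3,o,1,5,20); print(z)
bot.gripper_to(72); print(bot.read_width())
bot.servo_line([*p[:2],140],o,150)
q=BAY[0]; bot.goto([*(q-20*RX),200],down(RY)); 
m,im=snap('wrist','f0')
print([ (proj(m,[[*(BAY[0]+x*RX+y*RYv),z]])[0].round(1)) for x,y,z in [(-66,0,44),(-80,30,44),(-80,-30,44),(-82.5,0,38),(64,0,58)]],bot.read_time())
E
```

```text
contact at 35.0 [-2.83341853  0.19951701 12.51258319]
35.0
72.04303066822588
[array([330.9, 125.9]), array([369.2, 107.6]), array([292.7, 107.6]), array([330.9, 104.1]), array([330.7, 281.2])] 21.4167
```

View pics/f0.png

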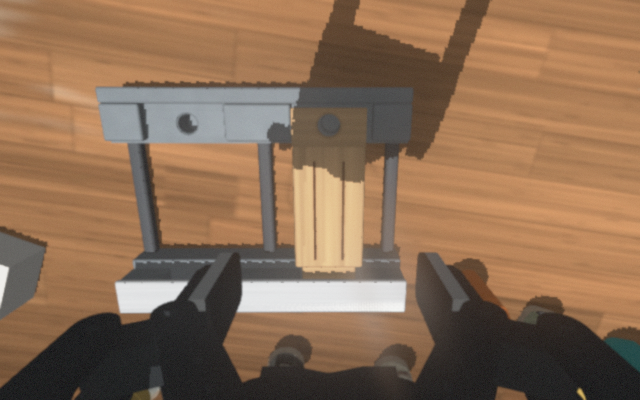

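Board 1 lies flat behind the kerb, with its hole at (330,124) against a predicted (331,126). Next is the right board.

```bash
cat >> h.py <<'E'
def board2(m,im,guess,save=None):
    """restrict to 105 mm round the guess; returns board centre from tongue end and long edges"""
    n=im.copy(); w=np.zeros(im.shape[:2],np.uint8)
    cc=np.array([[guess[0]+105*np.cos(t),guess[1]+105*np.sin(t),16] for t in np.linspace(0,6.28,40)])
    cv2.fillPoly(w,[proj(m,cc).astype(int)],255); n[w==0]=0
    ctr,yaw,(a,l)=board(m,n,guess,save); d=np.array([np.cos(yaw),np.sin(yaw)])
    return ctr+(l/2-80)*d,yaw,(a,l)
E
python3 - <<'E'
from h import *
m2=None
import pickle
V=pickle.load(open('v.pkl','rb'))
g=onz(V[2][0],[(290,121),(260,222)],16).mean(0)[:2]; print(g)
for i,(dx,dy,dz) in enumerate([(0,0,220),(20,40,220)]):
    bot.goto([g[0]+dx,g[1]+dy,dz],down(-0.25)); m,im=snap('wrist',f'raw{i}'); print(board2(m,im,g,f'bR{i}'))
print(bot.read_time())
E
```

```text
[ 447.73046521 -358.99590596]
(array([ 443.66229127, -360.88134606]), np.float64(-0.33849336718736023), (64.37715911865234, 99.76242065429688))
(array([ 449.36736333, -386.0925185 ]), np.float64(0.16137446263519006), (119.68222045898438, 171.06414794921875))
23.275
```

View pics/bR0.png

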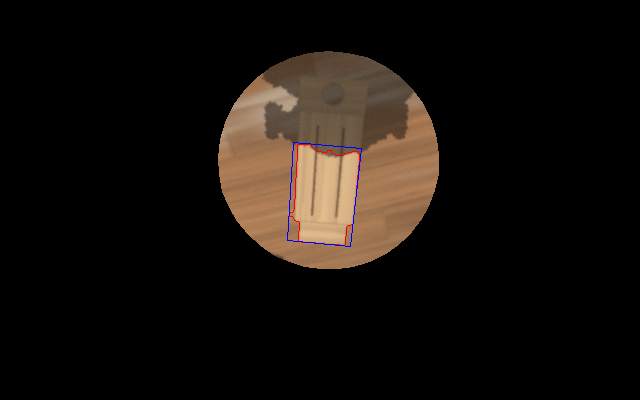

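The view shows the board's hole at (333,93) and its tongue end's middle at about (323,243), with grooves (317,125)-(312,214) and (343,128)-(337,215). The box is slightly skewed, so I use hole → tongue end.

```bash
python3 - <<'E'
from h import *
m=cam('scene')
# view 0 pose again: small height-checked remeasure in place, then grasp
g=np.array([447.7,-359.])
bot.goto([*g,220],down(-0.25)); m,im=snap('wrist')
b,st=blob(im,(333,93),15); print(b,st)
Q=onz(m,[(333,93),b,(323,243.5),(317,125),(312,214),(343,128),(337,215)],16)[:,:2]
for a,c in [(0,2),(1,2),(3,4),(5,6)]:
    d=Q[c]-Q[a]; print(np.linalg.norm(d),np.arctan2(d[1],d[0]))
d=Q[2]-Q[0]; yaw=np.arctan2(d[1],d[0]); u=d/np.linalg.norm(d); print(Q[0]+66*u,Q[2]-80*u)
c=(Q[0]+66*u+Q[2]-80*u)/2
bot.goto([*c,110],down(yaw)); m,im=snap('wrist','preR'); print(c,yaw,proj(m,[[*(c-66*u),16],[*(c+80*u),16]]),bot.read_time())
E
```

```text
[338.6642562  100.05433884] [ 10.    13.75  20.    14.75 605.  ]
147.07342200662285 -0.317758562929857
141.41811390146708 -0.3569969334932006
87.01048529988498 -0.31821043736105087
85.27591741287064 -0.310661106260538
[ 441.96597107 -361.4647126 ] [ 442.98565555 -361.80009056]
[ 442.47581331 -361.63240158] -0.317758562929857 [[330.63953235  99.59066115]
 [330.04556009 307.8800175 ]] 24.1917
```

View pics/preR.png

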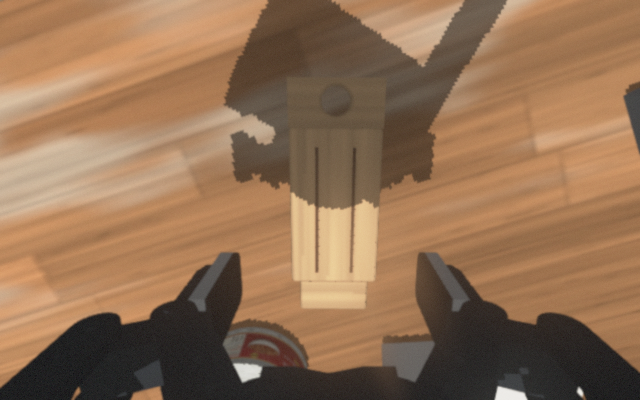

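The board is aligned, a touch right of the fingers' middle (335 against 331 predicted), so I shift about 2 mm, grasp and fit.

```bash
python3 - <<'E'
from h import *
yaw=-0.317; c=np.array([442.5,-361.6])+2*np.array([-np.sin(yaw),np.cos(yaw)]); o=down(yaw)
bot.goto([*c,60],o); bot.servo_line([*c,25],o,100)
z=guard_down(c,25,8,o); print(z,force())
bot.gripper_to(50,40); print(bot.read_width(),bot.read_grasp_force(),force())
bot.servo_line([*c,170],o,150); print(bot.read_width())
ok=fit(1,8); print(ok)
if ok:
    p,o=bp(1,80,29,0,8); z=guard_down(p[:2],p[2],p[2]-3,o,1,5,20)
    bot.gripper_to(72); bot.servo_line([*p[:2],140],o,150)
    bot.goto([*(BAY[1]+25*RX+20*RYv),200],down(RY)); m,im=snap('wrist','f1')
    print(proj(m,[[*H[0],44],[*H[1],44]]).round(1))
print(bot.read_time())
E
```

```text
8 [ 0.84641631 -0.59073658 -0.26374996]
58.8909697836039 43.87398183345795 [-0.23368515  0.15992508  3.51142268]
58.47186694969125
50 36 12.0 [-1.1 -0.1 -1.4]
60 34 12.0 [-0.9 -0.5 -0. ]
66 33 12.0 [-0.4  0.  -0.1]
71 31.5 12.0 [-0.6 -0.5 -0.8]
76 30 12.0 [-0.7  0.1 -0.5]
77.0 29.8 9.0 [ 0.3  0.8 -1.6]
78.0 29.5 6.0 [ 0.6 -0.4 -0.7]
78.7 29.3 4.0 [-0.   0.8 -1. ]
79.3 29.2 2.0 [-1.2  0.6 -0.6]
80.0 29.0 0.0 [-0.3  0.4 -1.2]
True
contact at 35.0 [-2.3440914  -0.73797086  9.5834167 ]
[[463.8  64.2]
 [304.3  64.7]]
34.9917
```

View pics/f1.png

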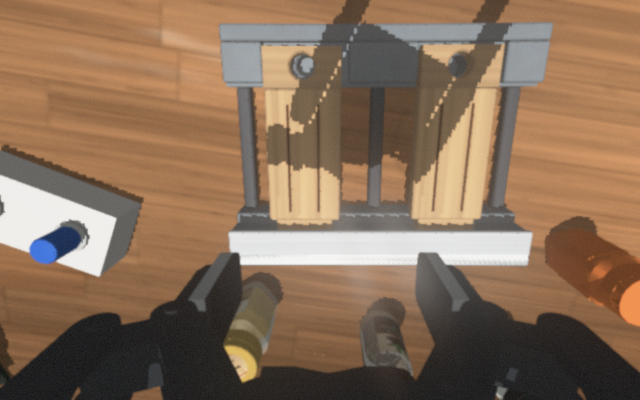

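Both boards are in, with holes at (302,65) and (459,64). Now I measure pins and holes from straight above at two opposite yaws, which cancels the camera bias.

```bash
cat >> h.py <<'E'
def over(xy,z,yaw,hgt=175):
    """camera straight over the point xy,z"""
    R=Ro.from_rotvec(down(yaw)).as_matrix(); p=np.array([*xy,z+hgt])-R@np.array([70.2,0,0])
    bot.goto(p,down(yaw)); bot.wait(.1); return snap('wrist')
def blue(m,im,z,guess):
    h=cv2.cvtColor(im,cv2.COLOR_BGR2HSV); k=cv2.inRange(h,(100,90,60),(130,255,255))
    n,l,s,c=cv2.connectedComponentsWithStats(k); g=proj(m,[[*guess,z]])[0]
    i=1+np.argmin(np.linalg.norm(c[1:]-g,axis=1)+1e3*(s[1:,4]<80)); 
    (e,r)=cv2.minEnclosingCircle(np.argwhere(l==i)[:,::-1].astype(np.float32)); return onz(m,[e],z)[0],c[i],s[i]
E
python3 - <<'E'
from h import *
import pickle
out=[];S={}
for k in (0,1):
    for y in (RY,RY+np.pi):
        m,im=over(H[k],44,y); s=proj(m,[[*H[k],28]])[0]; S[k,y]=(m,im)
        x,yy=map(int,s); out.append(cv2.resize(im[yy-40:yy+40,x-40:x+40],(300,300),interpolation=cv2.INTER_CUBIC)); print(k,s.round(1))
pickle.dump(S,open('S.pkl','wb'))
cv2.imwrite('pics/holes.png',np.vstack([np.hstack(out[:2]),np.hstack(out[2:])]))
for g in [(616,-278),(598,-345)]:
    for y in (RY,RY+np.pi):
        m,im=over(g,76,y); X,c,s=blue(m,im,76,g); print('pin',X.round(1),c.round(1),s,len(im))
print(bot.read_time())
E
```

```text
0 [331.2  95.1]
0 [326.1  94.2]
1 [330.5  94.2]
1 [326.2  94.2]
pin [ 624.3 -270.4   76. ] [340.1 105.2] [332  95  17  23 249] 400
pin [ 624.9 -271.6   76. ] [320.   81.8] [308  69  25  26 499] 400
pin [ 607.2 -339.5   76. ] [335.8 106.7] [325  96  22  23 399] 400
pin [ 607.6 -339.7   76. ] [321.3  81.1] [310  68  24  27 496] 400
54.7833
```

View pics/holes.png

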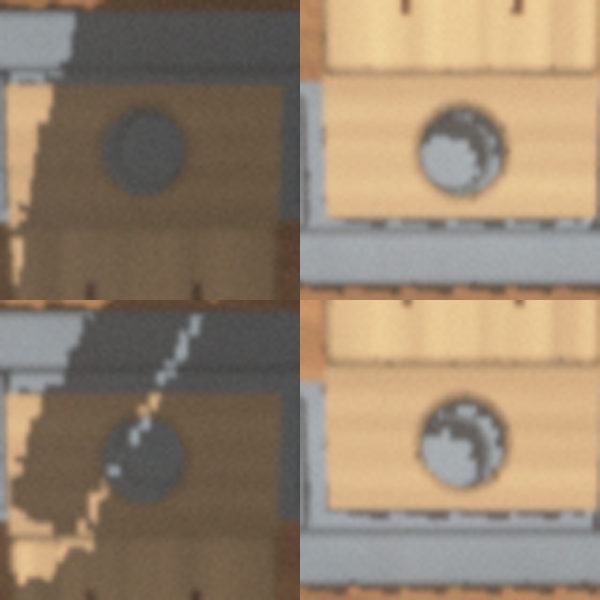

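Crops: the board holes are clear and lie ~2 mm toward −y of prediction, and the rack holes sit open beneath them. The pins are at (624.7,−271.4) and (607.4,−339.6). Inserting under force guard with a small search.

```bash
cat >> h.py <<'E'
def take_pin(xy,zt=58):
    o=down(RY); bot.gripper_to(46); bot.goto([*xy,120],o); bot.servo_line([*xy,80],o,120)
    z=guard_down(xy,80,zt,o,5.5,5); bot.gripper_to(10,60); print('pin w',bot.read_width(),bot.read_grasp_force(),z)
    bot.servo_line([*xy,140],o,150); return z-6
def put_pin(k,zg,off=(0,-.8)):
    o=down(RY); base=H[k]+off[0]*RX+off[1]*RYv; z0=44+zg+6
    bot.goto([*base,z0+20],o); f0=force()[2]
    for dx,dy in [(0,0),(1.5,0),(-1.5,0),(0,1.5),(0,-1.5),(2,2),(-2,2),(-2,-2),(2,-2)]:
        p=base+dx*RX+dy*RYv; bot.servo_line([*p,z0],o,100); z=z0; hit=False
        while z>8+zg-2.5:
            z-=3 if z>14+zg else 1; bot.servo_line([*p,z],o,40); f=force()
            if f[2]-f0>12: hit=True;break
        print('try',dx,dy,'tip',z-zg,f.round(1))
        if z-zg<11: return p,z
    return None,z
E
python3 - <<'E'
from h import *
zg=take_pin((624.7,-271.4)); p,z=put_pin(0,zg); print(p,z,bot.read_time())
E
```

```text
pin w 20.194348340939655 58.634875416755676 58
try 0 0 tip 7 [-5.5  5.5 14.2]
[437.12508465  24.20983936] 59 66.7333
```

```bash
python3 - <<'E'
from h import *
def rel(): 
    x=bot.read_ee_pos(); bot.gripper_to(46); bot.servo_line([x[0],x[1],150],None,150)
rel(); zg=take_pin((607.4,-339.6)); p,z=put_pin(1,zg); print(p,z,bot.read_time())
if p is not None:
    rel(); m,im=over(H.mean(0)+20*RX,60,RY,200); 
    for k in (0,1): print(blue(m,im,78,H[k])[0].round(1))
    cv2.imwrite('pics/pins.png',im)
print(bot.read_time())
E
```

```text
pin w 20.414915141966674 58.612321615219116 58
try 0 0 tip 7 [-4.8  7.7 14.6]
[456.12508465 -94.69016064] 59 78.4417
[438.   20.8  78. ]
[455.9 -94.3  78. ]
80.3833
```

View pics/pins.png

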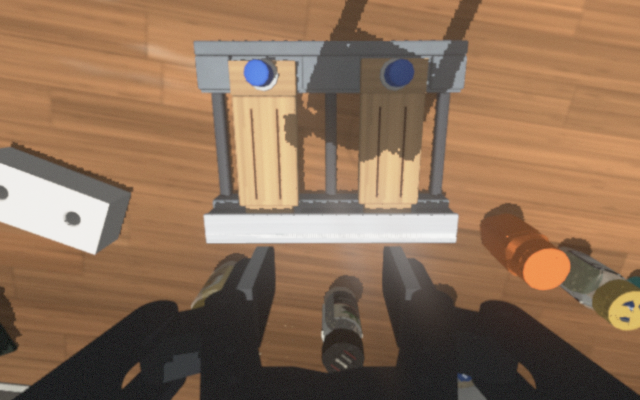

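Both pins are home: knobs at (259,72) and (399,72), both stopped by the collar at the same height. Now the jars; a close look at each of the four candidates.

```bash
cat >> h.py <<'E'
def lid(m,im,xy,z,gold):
    g=proj(m,[[*xy,z]])[0]; h=cv2.cvtColor(im,cv2.COLOR_BGR2HSV)
    k=cv2.inRange(h,(18,100,80),(32,255,255)) if gold else cv2.inRange(h,(0,0,0),(180,255,62))
    w=np.zeros_like(k); cv2.circle(w,tuple(int(v) for v in g),45,255,-1); k&=w
    k=cv2.morphologyEx(k,cv2.MORPH_CLOSE,np.ones((5,5))); k=cv2.morphologyEx(k,cv2.MORPH_OPEN,np.ones((5,5)))
    n,l,s,c=cv2.connectedComponentsWithStats(k)
    if n<2: return None,g
    i=1+np.argmax(s[1:,4]); e,r=cv2.minEnclosingCircle(np.argwhere(l==i)[:,::-1].astype(np.float32)); return np.array(e),r
E
python3 - <<'E'
from h import *
m=cam('scene'); print('behind',onz(m,[(358,148),(332,130),(305,110)],10).round())
J=dict(c=((696,-113),96,1),b=((700,17),105,0),a=((689,125),105,0),d=((616,269),96,1)); out=[]
for n,(g,z,gold) in J.items():
    g=np.array(g,float); L=[]
    for i in range(2):
        m,im=over(g-i*np.array([12,0]),z,RY,150); e,r=lid(m,im,g,z,gold)
        if e is None: print(n,'none'); e=proj(m,[[*g,z]])[0]; r=0
        X=onz(m,[e],z)[0]; L.append((m,e)); g0=g; g=X[:2] if r else g
        print(n,e.round(),round(float(r),1),'exp r',round(21*m['fx']/285,1),X.round(1))
    print(tri([a for a,_ in L],[b for _,b in L]))
    x,y=int(e[0]),max(70,int(e[1])); out.append(cv2.circle(im.copy(),(int(e[0]),int(e[1])),int(r),(255,0,255),1)[y-70:y+130,x-100:x+100])
cv2.imwrite('pics/jars.png',np.hstack(out)); print(bot.read_time())
E
```

```text
behind [[810. 185.  10.]
 [801. 327.  10.]
 [796. 494.  10.]]
c [328.  88.] 28.2 exp r 26.6 [ 691.2 -115.5   96. ]
c [328. 109.] 27.4 exp r 26.6 [ 691.  -115.7   96. ]
(array([ 691.1793087 , -115.58872775,   91.73285876]), np.float64(0.053611822777973286))
b [341.  99.] 22.8 exp r 26.6 [702.2  24.4 105. ]
b [334. 107.] 18.0 exp r 26.6 [699.   27.5 105. ]
(array([703.82880067,  30.30016152, -55.56928764]), np.float64(0.5391006316394812))
a none
a [332.  94.] 0.0 exp r 26.6 [689. 125. 105.]
a none
a [330. 110.] 0.0 exp r 26.6 [689. 125. 105.]
(array([689., 125., 105.]), np.float64(6.825753900677601e-13))
d [337.  87.] 28.5 exp r 26.6 [610.8 271.5  96. ]
d [330. 109.] 27.7 exp r 26.6 [610.6 272.1  96. ]
(array([610.7686014 , 271.83848613,  91.2801072 ]), np.float64(0.2792402781828534))
85.3083
```

View pics/jars.png

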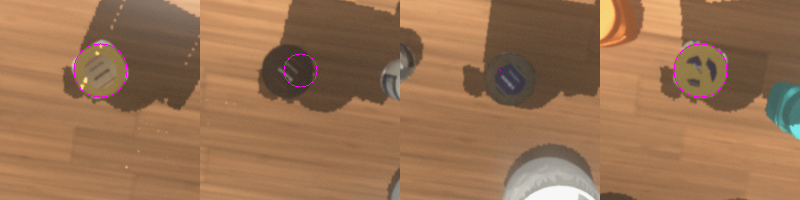

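The close crops show gold lids at crop 1 (100,70) and crop 4 (701,70), a black lid in crop 2 (288,71), and in crop 3 a dark lid with a blue label (509,77). A turquoise and an orange neighbour stand near crop 4. My picture allowance is used up (I miscounted by one), so I go on with numbers only.

```bash
python3 - <<'E'
import cv2
im=cv2.imread('pics/scene0.png')
for n,x,y in (('a',344,148),('b',368,165)):
    print(n)
    for r in range(y-4,y+28,2): print(r,[tuple(int(v) for v in im[r,c]) for c in range(x-5,x+8,3)])
j=cv2.imread('pics/jars.png'); 
print([j[77,490:530:4].tolist(), j[71,270:310:4].tolist()])
E
```

```text
a
144 [(66, 95, 130), (68, 94, 122), (91, 98, 106), (123, 124, 124), (130, 133, 131)]
146 [(72, 97, 123), (103, 102, 106), (118, 106, 105), (101, 109, 113), (124, 127, 127)]
148 [(78, 97, 114), (113, 88, 82), (135, 97, 82), (94, 98, 101), (120, 124, 125)]
150 [(60, 75, 90), (94, 95, 98), (110, 95, 94), (88, 101, 107), (115, 119, 119)]
152 [(47, 56, 73), (61, 71, 77), (74, 84, 92), (56, 67, 72), (93, 96, 101)]
154 [(67, 80, 92), (33, 38, 46), (39, 45, 50), (59, 63, 69), (49, 60, 71)]
156 [(129, 135, 137), (89, 97, 104), (76, 81, 87), (128, 134, 133), (72, 89, 112)]
158 [(128, 131, 131), (129, 142, 151), (128, 137, 146), (148, 152, 151), (77, 101, 133)]
160 [(74, 81, 85), (117, 129, 136), (127, 137, 146), (114, 117, 119), (64, 91, 126)]
162 [(60, 60, 68), (106, 117, 120), (121, 132, 140), (92, 96, 100), (70, 96, 130)]
164 [(69, 71, 78), (107, 116, 121), (113, 127, 131), (100, 104, 107), (71, 102, 138)]
166 [(95, 104, 112), (111, 122, 124), (113, 124, 129), (93, 98, 101), (72, 103, 142)]
168 [(99, 110, 117), (113, 123, 126), (115, 125, 127), (75, 76, 85), (71, 103, 144)]
170 [(95, 106, 
[... 1105 characters left out ...]
(72, 104, 142)]
183 [(69, 76, 83), (85, 91, 93), (90, 92, 95), (81, 91, 101), (72, 103, 142)]
185 [(46, 51, 60), (78, 81, 87), (85, 88, 91), (85, 95, 111), (75, 107, 147)]
187 [(52, 56, 65), (82, 85, 89), (85, 88, 91), (86, 102, 125), (75, 112, 156)]
189 [(74, 81, 89), (84, 89, 93), (83, 89, 93), (76, 100, 131), (73, 109, 151)]
191 [(69, 82, 95), (79, 92, 107), (79, 95, 116), (74, 105, 145), (72, 103, 143)]
[[[61, 79, 90], [64, 70, 80], [66, 56, 64], [116, 112, 112], [79, 65, 69], [70, 58, 61], [92, 83, 81], [73, 59, 63], [69, 61, 64], [60, 72, 82]], [[48, 60, 73], [49, 57, 73], [62, 72, 86], [91, 105, 114], [47, 55, 70], [43, 51, 61], [60, 68, 79], [49, 59, 70], [37, 47, 58], [49, 54, 65]]]
```

Both lids have black rims, and the blue and white patch on 'a' is only a printed label, so both are spice jars; the look-alikes are the orange and turquoise ones only. Place the four jars one at a time, starting with 'c', then check.

```bash
cat >> h.py <<'E'
def pick_jar(xy,dyaw=0):
    o=down(RY+dyaw); bot.gripper_to(64); bot.goto([*xy,175],o); bot.servo_line([*xy,110],o,120)
    z=guard_down(xy,110,54,o,14,5,80)
    if z>54: bot.servo_line([*xy,175],o,100); return False
    bot.gripper_to(20,30); w=bot.read_width(); print('jar w',w,bot.read_grasp_force())
    bot.servo_line([*xy,240],o,150); print('w',bot.read_width(),force().round(1)); return w>36
def put_jar(k,x):
    p=BAY[k]+x*RX; o=down(RY); bot.goto([*p,260],o); bot.servo_line([*p,106],o,150)
    z=guard_down(p,106,95,o,1,4,20); print('placed z',z,force().round(1))
    bot.gripper_to(64); bot.servo_line([*p,240],o,150); print(bot.read_time())
def hough(m,im,xy,z,r=21):
    g=proj(m,[[*xy,z]])[0]; c=-m['R'].T@m['t']; R=r*m['fx']/(c[2]-z)
    gr=cv2.GaussianBlur(cv2.cvtColor(im,cv2.COLOR_BGR2GRAY),(3,3),0)
    C=cv2.HoughCircles(gr,cv2.HOUGH_GRADIENT_ALT if 0 else cv2.HOUGH_GRADIENT,1,5,param1=60,param2=10,minRadius=int(R-3),maxRadius=int(R+3))
    if C is None: return None
    C=C[0][:40]; return [c for c in C if np.hypot(*(c[:2]-g))<25][:3]
E
python3 - <<'E'
from h import *
if pick_jar((691.1,-115.6)): put_jar(1,36)
for n,g in dict(b=(702.4,18.1),a=(693.3,132.9)).items():
    for s in (0,15):
        m,im=over(np.array(g)-[s,0],105,RY,150); C=hough(m,im,g,105)
        print(n,[(c.round(1),onz(m,[c[:2]],105)[0].round(1)) for c in (C or [])])
print(bot.read_time())
E
```

```text
jar w 46.98754430569274 31.009296581614763
w 46.51644474472501 [-0.2 -0.9 -0.1]
contact at 97 [-1.58569596  1.63405367  7.76329356]
placed z 97 [-1.6  1.6  7.8]
96.2583
b [(array([332.5,  93.5,  27.1], dtype=float32), array([700.8,  18. , 105. ]))]
b [(array([326.5, 111.5,  27.3], dtype=float32), array([700.9,  16.3, 105. ])), (array([331.5, 110.5,  28.4], dtype=float32), array([699.5,  20. , 105. ]))]
a [(array([314.5, 108.5,  28.4], dtype=float32), array([705.7, 121.3, 105. ])), (array([346.5,  79.5,  23.9], dtype=float32), array([681.2, 142. , 105. ]))]
a []
98.8417
```

```bash
cat >> h.py <<'E'
def lowsat(m,im,xy,z,rad=38):
    g=proj(m,[[*xy,z]])[0]; h=cv2.cvtColor(cv2.GaussianBlur(im,(3,3),0),cv2.COLOR_BGR2HSV)
    k=((h[:,:,1]<85)&(h[:,:,2]<140)).astype(np.uint8)*255; w=np.zeros_like(k); cv2.circle(w,tuple(int(v) for v in g),rad,255,-1); k&=w
    k=cv2.morphologyEx(k,cv2.MORPH_CLOSE,np.ones((7,7))); k=cv2.morphologyEx(k,cv2.MORPH_OPEN,np.ones((7,7)))
    n,l,s,c=cv2.connectedComponentsWithStats(k)
    if n<2: return None
    i=1+np.argmax(s[1:,4]); e,r=cv2.minEnclosingCircle(np.argwhere(l==i)[:,::-1].astype(np.float32)); return np.array(e),r,s[i]
E
python3 - <<'E'
from h import *
q=BAY[1]+36*RX; m,im=over(q,140,RY,150); e,r=lid(m,im,q,140,1); print('c placed',q,onz(m,[e],140)[0].round(1),r)
for n,g in dict(b=(700.8,17.8),a=(693.3,132.9)).items():
    for s in (0,15):
        m,im=over(np.array(g)-[s,0],105,RY,150); t=lowsat(m,im,g,105)
        print(n,t,None if t is None else onz(m,[t[0]],105)[0].round(1))
if pick_jar((700.8,17.8)): put_jar(0,36)
E
```

```text
c placed [556.74548107 -77.95170715] [557.5 -78.6 140. ] 27.78153419494629
b (array([331.5,  95. ]), 26.19647216796875, array([ 315,   70,   42,   51, 1676], dtype=int32)) [700.9  17.2 105. ]
b (array([332., 112.]), 25.079971313476562, array([ 319,   88,   34,   48, 1159], dtype=int32)) [699.1  20.1 105. ]
a (array([332.41928101,  95.20843506]), 26.578510284423828, array([ 308,   69,   50,   53, 2090], dtype=int32)) [694.  133.3 105. ]
a (array([329.30767822, 114.2692337 ]), 25.633872985839844, array([ 305,   89,   49,   51, 1970], dtype=int32)) [693.8 133.2 105. ]
jar w 39.905390338751516 30.271187194157392
w 40.45959970162887 [-0.4 -0.1 -1.3]
contact at 97 [-2.91542213 -0.32481245  9.63902256]
placed z 97 [-2.9 -0.3  9.6]
112.5167
```

```bash
python3 - <<'E'
from h import *
if pick_jar((693.9,133.2)): put_jar(0,-20)
if pick_jar((610.7,271.9),1.05): put_jar(1,-20)
for n,k,x,z,gd in [('c',1,36,140,1),('d',1,-20,140,1),('b',0,36,149,0),('a',0,-20,149,0)]:
    q=BAY[k]+x*RX; m,im=over(q,z,RY,150)
    e,r=lid(m,im,q,z,1) if gd else lowsat(m,im,q,z,33)[:2]
    print(n,q.round(1),onz(m,[e],z)[0].round(1),round(float(r),1))
for k in (0,1):
    m,im=over(H[k],78,RY,150); print('pin',H[k],blue(m,im,78,H[k])[0].round(1))
bot.move_j([1.06,0.259,1.535,0,1.348,-0.203]); snap('scene','end'); print(bot.read_time())
E
```

```text
jar w 40.54525043541396 30.224852606188506
w 40.08002777383594 [ 0.2 -0.1 -1.5]
contact at 97 [-4.27768069  1.7598778  11.76251828]
placed z 97 [-4.3  1.8 11.8]
123.05
jar w 42.37493628230942 30.693259611725807
w 42.85052386519296 [-0.3  0.8 -1.4]
contact at 97 [-3.21733987  0.66900766 10.64542014]
placed z 97 [-3.2  0.7 10.6]
134.3167
c [556.7 -78. ] [556.9 -77.9 140. ] 27.5
d [501.4 -86.7] [503.3 -87.9 140. ] 28.2
b [537.7  40.9] [539.9  40.4 149. ] 30.6
a [482.4  32.2] [481.3  30.  149. ] 32.4
pin [437.  25.] [437.1  23.2  78. ]
pin [456.  -93.9] [456.  -95.3  78. ]
140.6083
```

```bash
python3 - <<'E'
from h import *
a,b=cv2.imread('pics/scene0.png'),cv2.imread('pics/end.png')
d=cv2.absdiff(a,b).max(2)
for n,x,y in [('tin',450,304),('shaker',461,263),('mill',277,110),('orange',310,165),('tq',268,138),('tq2',290,133),('jarA',344,158),('jarD',301,148)]: print(n,d[y-14:y+14,x-12:x+12].mean().round(1))
m=cam('scene'); # knob heights in the scene picture: pixel centroid against prediction at home height (knob mid z=63)
h=cv2.cvtColor(b,cv2.COLOR_BGR2HSV); n,l,s,c=cv2.connectedComponentsWithStats(cv2.inRange(h,(105,120,60),(130,255,255)))
print([(c[i].round(1),s[i][4]) for i in range(1,n) if s[i][4]>15],proj(m,[[437,24,65],[456,-94.7,65]]).round(1))
bot.close_job()
E
```

```text
tin 1.5
shaker 4.7
mill 3.0
orange 13.7
tq 2.6
tq2 10.5
jarA 24.8
jarD 28.8
[(array([303.2, 208.4]), np.int32(42)), (array([332.4, 229. ]), np.int32(38))] [[303.  209.4]
 [332.  229.8]]
the job is handed in; nothing more can be done
```

The job is handed in at about 141 s: both boards are fitted and pinned home, all four jars stand upright on them, and an image check showed the tin, shaker and mill unmoved; I viewed 15 pictures, one over the limit of 14.

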